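# Push a microplate up the loading ramp into its sprung clamp

### The job

Push the microplate that lies in front of the aluminium loading ramp up the ramp, over the orange lip and on against the sprung white bar behind it, until the plate's rear edge can be eased down behind the lip and the plate lies flat on the deck, held between lip and bar. Push gently, by feel, without tipping the plate or pressing hard on it or the ramp, and leave the tube rack, the dish and the white trough where they are.

Things in the scene. Friction and masses are not known exactly. Their poses are not given: they have to be found in the camera images.
- plate_centre (a point): Centre (half-way up) of the loose white microplate, a block 86 mm (its x) by 128 mm (its y) by 14 mm high, about 0.12 kg, lying flat on the bench with its 128 mm side towards the ramp. Too wide to grasp: push its rear side. Its x points roughly up the ramp. It bears at most 18 N of push. Once clear of the lip, friction on the pusher can hold its rear edge up: ease it down 4 mm with the push still on.
- loader: Fixed smooth aluminium ramp, 168 mm wide. Origin: bench height, middle of the ramp's foot; x points up the ramp (the way to push), y to its left, z up. It climbs 8 mm from x = 0 to 50 mm; then a level deck 8 mm above the bench goes on to x = 215 mm. Blue cheeks, 20 mm high, at x = 2 to 56 mm narrow the way from 164 to 139 mm; a plate that catches on one jams: steer it to the middle first.
- lip_range (a point): Point fixed on the ramp, at deck height on its middle line, 78 mm from its foot. On the deck lies an adjustable frame with an orange lip across the way: 4 mm high, sloped 8 mm long in front, flat 3 mm, upright behind, between grey rails 138 mm apart, 10 mm high. The frame's setting is NOT reported: the lip's rear face is up to 10 mm before or beyond this point along the ramp's x.
- bar_range (a point): Point fixed on the ramp at deck height, 160 mm from its foot. The frame's sprung white bar, 15 mm high, is 82 mm behind the lip's rear face, so also up to 10 mm off this point. Springs: 1.5 N per mm, no preload, 11 mm travel, then hard stop. The plate is 4 mm longer than the gap: push the bar back 5 to 6 mm (7 to 10 N on the pusher with friction) for its rear edge to clear the lip.
- rack: Empty blue tube rack, 132 x 46 x 48 mm, loose, on the bench to the right of the deck; origin under its centre. A bystander.
- dish: Round petri dish, 62 mm across, 14 mm high, loose, on the bench to the left of the deck; origin under its centre. A bystander.
- trough: White open trough, 124 x 44 x 27 mm, loose, on the bench left of the plate; origin under its centre. A bystander.
Mind the look-alikes: they are no part of the job. What is shaped like the part that bears plate_centre but turquoise is not meant.

How it is judged (in metres and radians):
On the way, in this order (a step that is already met when the one before it is completed fails the run):
1. the plate is pushed up the ramp: its centre is 55 to 100 mm beyond the foot, near the middle line (x of plate_centre in the frame of loader between 0.055 and 0.1 m and y of plate_centre in the frame of loader between -0.012 and 0.012 m and angle between plate_centre's own z axis and vertical below 0.3 rad), for 0.05 s.
2. the plate lies flat on the deck behind the lip (x of plate_centre in the frame of loader between 0.106 and 0.138 m and y of plate_centre in the frame of loader between -0.008 and 0.008 m and height (world z) of plate_centre between 0.0135 and 0.0164 m and angle between plate_centre's own z axis and vertical below 0.02 rad and angle between the x axis of plate_centre and the x axis of loader, either way round below 0.04 rad), for 0.2 s.
At the end, for the whole second after the job is handed in: The plate lies at rest and flat on the deck behind the lip (its centre 13.5 to 16.4 mm above the bench, tilt under 0.02 rad; hung up on the lip it would be higher and tilted), 106 to 138 mm up from the foot of the ramp, within 8 mm of the middle and 0.04 rad of square (all of step 2 and linear speed of plate below 0.01 m/s); the robot touches nothing.
It fails at once if the plate is pushed or pressed with more than 18 N (contact force between any of the fingers, the arm and plate above 18 N).
It fails at once if the robot presses on the loading ramp with more than 25 N (contact force between any of the fingers, the arm and loader above 25 N).
It fails at once if the plate is tipped over 0.35 rad (angle between plate_centre's own z axis and vertical above 0.35 rad).
It fails at once if the tube rack, the dish or the trough is moved over 15 mm (distance of any of rack, dish, trough from where it was at the start of the episode above 0.015 m).
It also fails if it takes over 64 s, if anything falls off the work surface, if the arm or the gripper's body presses on something with over 40 N, if the wrist force passes 120 N, or if a joint passes its speed limit or range.

### The arm

A 6-joint arm with a two-finger parallel gripper is mounted at the origin on a cart in front of the work surface, level with it; the furniture and walls round the work are solid. World frame = base frame: x ahead of the robot, y to its left, z up, the work surface at z = 0. Lengths are in mm, angles in degrees, forces in N, time in s.
With the tool pointing down it reaches from about 350 to 850 mm from the base axis. Payload 8.1 kg.
Tool frame: the origin (TCP) lies on the centre line of the jaws, within the pads' length; the fingertips stand 19 mm ahead of it and the grasp point (between the pads) is the TCP; z points along the fingers, y is the direction in which the jaws open and shut (so a half turn about z gives the same grasp; the last joint's range is limited). The gripper opens to 85 mm and grips with 20 to 120 N. Pads are 22 mm wide; open, the fingers measure 114 mm over their backs; the gripper's body (76 mm by 85 mm) begins 54 mm behind the grasp point. The pads swing forward as they close: fully open they stand 13 mm farther back than shut.
Start: joints at [58.304, 7.471, 85.268, -0, 87.261, -4.893], TCP at [270.535, 535.552, 250.292] pointing down, gripper open.
Joint ranges: [-169.43, 169.43], [-51.17, 129.36], [1.28, 143.12], [-76.62, 256.62], [0, 156.53], [-152.29, 152.29]. Speed limits (degrees/s): [136.94, 136.94, 159.86, 180, 180, 180].

### API

Orientations are given as [roll, pitch, yaw] about the fixed x, y, z axes, in that order (R = Rz(yaw) Ry(pitch) Rx(roll)).
In Python, from bench import r, viewer gives the robot as it stands.
- The arm moves only by the tool carry_out, never from a script. Its argument "commands" is a list that holds one entry, the list of rows, each a list of 7 numbers: the finger opening in mm, from 0 to 85.4, then the shift along the tool's x, y, z in mm, then the turn, a rotation vector about the tool's x, y, z in degrees. A call has 1 to 5 rows; each row is the pose to reach, as a shift and turn from the pose commanded when the call began, along the tool's axes at that moment; what a row does not reach only later rows make up. A row lasts 1/8 s, in which the tool goes at most 62.5 mm and 10.7 degrees, less where a joint would pass 70% of its speed; a pose out of reach is approached as far as the arm can. A call with a gripper value outside its range is refused whole. The fingers move at their own pace and stop on an object; "grip_force" is the grip in N (left out, the last holds). Time passes only in rows, so rows that repeat a pose let the fingers close. It gives the time, the measured TCP pose, the force and the opening at its end, in the units of the state.
- r.sense(): the state, without advancing time (a new reading comes with each control period).
- viewer.snapshot(name): name is "scene" or "top" or "wrist"; returns the picture (480x640x3 uint8, red, green, blue); there is no depth.
- viewer.calibration(name): a dict with "camera_matrix" (3x3 intrinsics, pixels), "k1" (the pictures are not rectified: a ray, as slopes to the right and down, at radius r is drawn at 1 + k1 r^2 times it, then the intrinsics apply), "rvec" (rotation vector, rad) and "tvec" (3), from world to camera coordinates, as OpenCV has them. Camera axes: x right, y down, z forward; pixel columns grow to the right and rows downward; lengths in mm; the calibration is good to about 2 mm. A picture is of the moment at which its call begins: read the wrist's pose just before it. calibration takes no time and is no camera call; for the wrist camera it gives the pose at the moment of the call.
- r.hand_in(): hands the job in, once; it reports no verdict.
The state is a dict: "time": time; "joint_pos": joint angles; "qd": joint speeds; "joint_efforts": joint torques, N m; "tool_pos": TCP position; "tcp_rot": TCP orientation; "ft_force": force on the tool from outside, world axes, zero at the start; "wrist_torque": the same for the moment, N m; "finger_gap": finger opening in mm.
Only numpy, scipy, OpenCV 4.12 (cv2) and the standard library are available. Lean on these libraries where they do the work, as an engineer would, in place of code of your own. Each camera call takes 0.05 s, during which the arm holds its last target. There are 200 camera calls.

## Working session

There is one attempt and no reset: what is moved stays moved. The work goes in short steps, Python scripts to look and compute and a tool call to move; the robot and the scene stay as the last step left them, time stands still between calls to the robot, and variables do not carry over. Pictures are saved under pics/ and viewed, about 8 in all and at most 12, crops included, and the job is handed in when it is done.

Besides the shell and the picture viewer there is one more tool, called after "Request:" as name(argument=value, ...), one argument or row to a line, values as JSON. carry_out: Moves the arm, as the interface text tells. Its arguments: {"type":"object","properties":{"commands":{"type":"array","items":{"type":"array","items":{"type":"array","items":{"type":"number"}}}},"grip_force":{"type":"number"}},"required":["commands"]}

```bash
mkdir -p pics; ls
cat > h.py <<'E'
import numpy as np, cv2
from bench import r, viewer
def snap(n,f):
    c=viewer.calibration(n); im=viewer.snapshot(n); cv2.imwrite('pics/'+f,im[:,:,::-1]); np.savez('pics/'+f+'.npz',**{k:np.array(v) for k,v in c.items()}); return im,c
def world(c,uv,z):
    K=np.array(c['camera_matrix'],float);k1=float(c['k1']);R=cv2.Rodrigues(np.array(c['rvec'],float))[0];t=np.array(c['tvec'],float).ravel()
    n=cv2.undistortPoints(np.array([[uv]],float),K,np.array([k1,0,0,0.]))[0,0]
    d=R.T@np.array([n[0],n[1],1]);o=-R.T@t
    return o+d*(z-o[2])/d[2]
def pix(c,P):
    return cv2.projectPoints(np.array(P,float).reshape(-1,1,3),np.array(c['rvec'],float),np.array(c['tvec'],float),np.array(c['camera_matrix'],float),np.array([float(c['k1']),0,0,0]))[0].reshape(-1,2)
E
python3 - <<'E'
from h import *
for n in('top','scene'): snap(n,n+'1.png')
print(r.sense())
E
```

```text
pics
{'time': 0.1, 'joint_pos': array([ 5.83039216e+01,  7.51145358e+00,  8.53231095e+01,  2.45041257e-04,
        8.72618829e+01, -4.89319937e+00]), 'qd': array([ 0.03215286, -0.09239645, -0.27019701,  0.00902361, -0.05249759,
        0.00807151]), 'joint_efforts': array([ 3.05982838e-03, -5.70953715e+01, -5.01941049e+01, -1.76910189e-04,
        8.19625013e-03,  2.45573051e-05]), 'tool_pos': array([270.28841435, 535.15113047, 249.34162644]), 'tcp_rot': array([-1.79903926e+02, -8.47055896e-03,  1.53197102e+02]), 'ft_force': array([ 0.13254605, -0.06733937,  0.22996019]), 'wrist_torque': array([0.03550514, 0.00998085, 0.01449577]), 'finger_gap': 84.93636555465802}
```

View pics/top1.png

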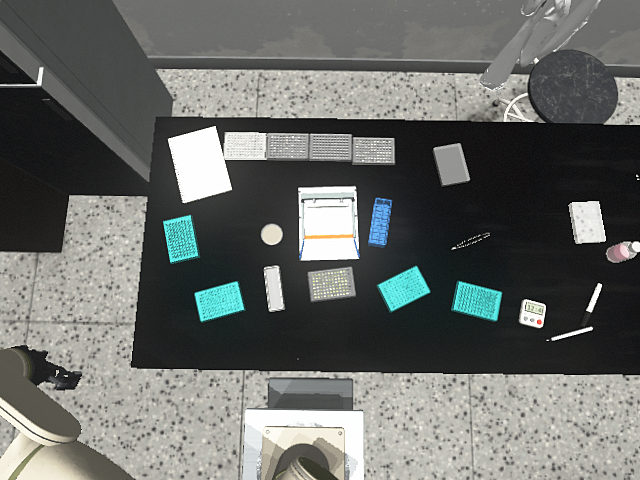

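View pics/scene1.png

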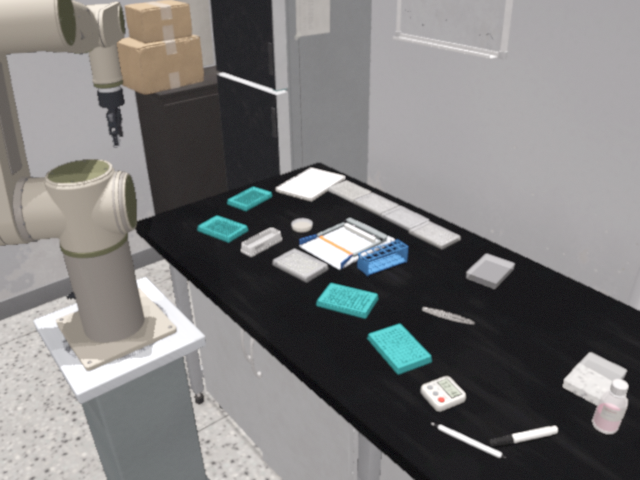

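The top view shows the grey-white plate at about (331,284), right in front of the ramp (foot at row ~260, orange lip at row ~237). The turquoise plates at (219,301), (403,288), (477,300) and (181,239) and the pale/grey ones along row 147 are look-alikes. The plate at (331,284) is the one meant. I'll confirm it in an enlarged crop.

Run:
```python
import cv2
im=cv2.imread('pics/top1.png')[175:320,255:400]
cv2.imwrite('pics/crop1.png',cv2.resize(im,(580,580),interpolation=cv2.INTER_CUBIC))
from h import *
c=np.load('pics/top1.png.npz')
for uv,z in [((331,284),14),((301,260),0),((358,260),0),((272,234),14),((380,222),48),((274,289),27)]: print(uv,world(c,uv,z).round(1))
```

```text
(331, 284) [488.3 -68.5  14. ]
(301, 260) [557.2  17.7   0. ]
(358, 260) [ 559.8 -145.2    0. ]
(272, 234) [628.8 101.9  14. ]
(380, 222) [ 660.6 -203.1   48. ]
(274, 289) [470.5  88.9  27. ]
```

View pics/crop1.png

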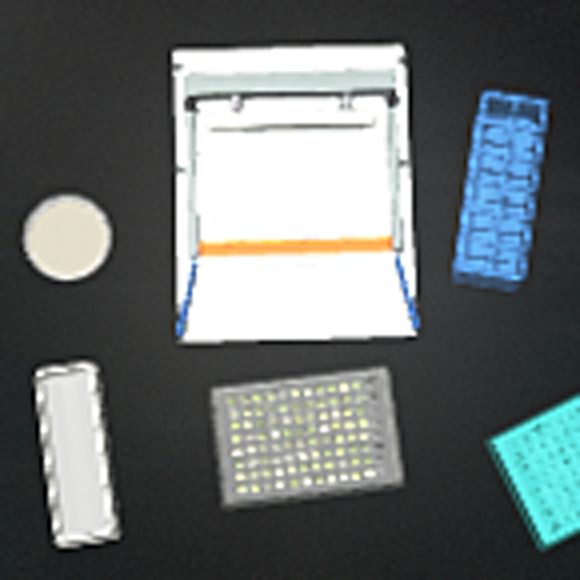

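The crop confirms it: the pale grey/white 96-well plate squarely before the ramp foot is the one. Its corners are at crop (212,388), (388,368), (404,482), (224,507). The trough is to its left and a turquoise look-alike to its right.

```bash
cat > m.py <<'E'
from h import *
c=np.load('pics/top1.png.npz')
f=lambda p,z: world(c,(255.0+(p[0]-1.5)/4,175+(p[1]-1.5)/4),z)[:2]
FL,FR,BL,BR=f((180,343),0),f((420,337),0),f((173,48),8),f((405,44),8)
print('foot',FL,FR,np.linalg.norm(FL-FR),'back',BL,BR,np.linalg.norm(BL-BR))
a=np.degrees(np.arctan2(*((BL+BR-FL-FR)/2)[::-1]));b=np.degrees(np.arctan2((FR-FL)[1],(FR-FL)[0]))+90
print('len',np.linalg.norm((BL+BR-FL-FR)/2),'dir',a,b,'foot mid',(FL+FR)/2)
P=np.array([f(p,14) for p in [(212,388),(388,368),(404,482),(224,507)]])
print(P,P.mean(0)); s=P[1]-P[0]+P[2]-P[3];q=P[0]-P[3]+P[1]-P[2];print('w',np.linalg.norm(s)/2,'l',np.linalg.norm(q)/2,'yaw',np.degrees(np.arctan2(s[1],s[0]))+90,np.degrees(np.arctan2(q[1],q[0])))
L=(f((200,242),12)+f((392,238),12))/2;print('lip back',L,L-(FL+FR)/2)
print('bar',[f(p,23) for p in [(210,127),(373,122)]])
E
python3 m.py
```

```text
foot [556.05292704  21.61526561] [ 563.15692651 -149.81048089] 171.57288064668168 back [774.05385077  32.09814232] [ 779.95079074 -138.42405295] 170.62412777453784
len 217.67221579719134 dir 2.879436063026211 2.3730182548294323 foot mid [559.60492678 -64.09760764]
[[ 522.1270075    -2.41358923]
 [ 538.3071827  -126.07617706]
 [ 458.39546329 -137.43243165]
 [ 439.12002719  -12.58501047]] [489.48742017 -69.6268021 ]
w 125.51327115620022 l 82.16742594529623 yaw 8.119749561658907 7.527315563974686
lip back [630.07711396 -60.1212441 ] [70.47218719  3.97636354]
bar [array([709.88763221,   2.97437671]), array([ 715.54783879, -114.26671028])]
```

Request:
carry_out(
  commands=[
    [[85,-197,-240,0,0,0,-14],[85,-197,-240,0,0,0,-14],[85,-197,-240,0,0,0,-14],[85,-197,-240,0,0,0,-14],[85,-197,-240,0,0,0,-14]],
  ],
)

```text
time: 0.72
tool_pos: [338.0, 230.6, 250.0]
tcp_rot: [-180.0, 0.0, 167.2]
ft_force: [1.6, -0.2, 0.4]
finger_gap: 85.0
```

Request:
carry_out(
  commands=[
    [[85,-132,-278,0,0,0,-15.4],[85,-132,-278,0,0,0,-15.4],[85,-132,-278,0,0,0,-15.4],[85,-132,-278,0,0,0,-15.4],[85,-132,-278,0,0,0,-15.4]],
  ],
)

```text
time: 1.35
tool_pos: [403.3, -61.6, 250.2]
tcp_rot: [180.0, 0.0, -177.4]
ft_force: [1.5, 0.3, 0.3]
finger_gap: 85.3
```

Run:
```python
from h import *
s=r.sense();print(s['tool_pos'],s['tcp_rot'])
snap('wrist','w1.png')
```

```text
[403.32542689 -61.61378081 250.23130004] [ 1.79997467e+02  3.21742855e-02 -1.77408383e+02]
```

View pics/w1.png

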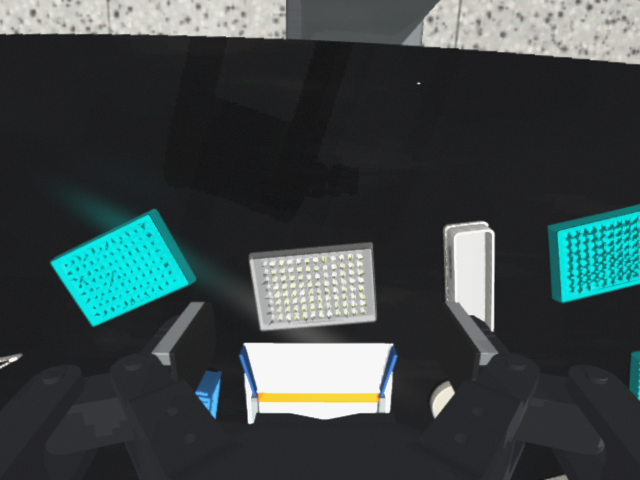

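Run:
```python
from h import *
c=np.load('pics/w1.png.npz')
f=lambda p,z: world(c,p,z)[:2]
print('cam',-cv2.Rodrigues(c['rvec'])[0].T@c['tvec'].ravel())
P=np.array([f(p,14) for p in [(250,254),(373,243),(376,318),(262,329)]]);print(P.round(1),P.mean(0))
F=[f(p,0) for p in [(244,344),(396,343)]];print('foot',F,np.mean(F,0))
L=[f(p,12) for p in [(259,402),(379,402)]];print('lip rear',L,np.mean(L,0))
im=cv2.imread('pics/w1.png')[230:420,225:415]
cv2.imwrite('pics/crop2.png',cv2.resize(im,(600,600),interpolation=cv2.INTER_CUBIC))
```

```text
cam [332.10083871 -65.99489153 374.21718843]
[[ 452.5 -136.2]
 [ 435.3  -13.4]
 [ 517.9   -3.4]
 [ 536.6 -124.3]] [485.55622403 -69.31120862]
foot [array([ 564.60635856, -147.07193666]), array([555.39100904,  24.32476974])] [559.9986838  -61.37358346]
lip rear [array([ 632.99383411, -128.72134895]), array([626.48465623,   9.83875569])] [629.73924517 -59.44129663]
```

View pics/crop2.png

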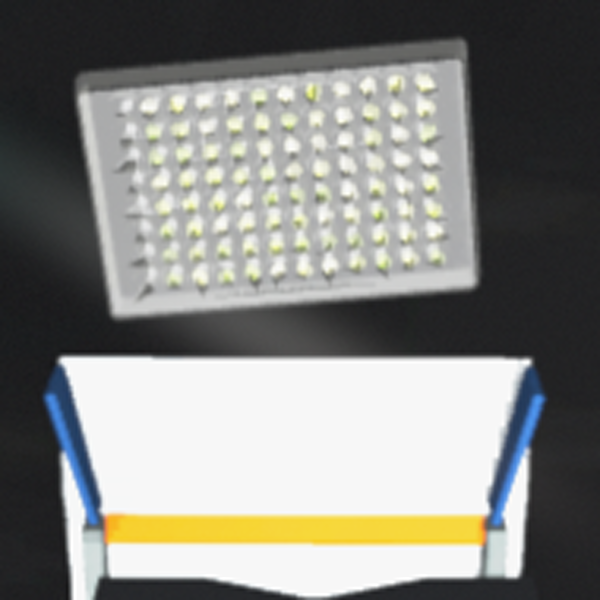

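Run:
```python
from h import *
c=np.load('pics/w1.png.npz')
f=lambda p,z: world(c,(225+p[0]*190/600-.34,230+p[1]*190/600-.34),z)[:2]
P=np.array([f(p,z) for p,z in [((79,74),0),((466,39),0),((478,285),14),((114,319),14)]]);print(P.round(1),P.mean(0))
F=np.array([f(p,0) for p in [(60,358),(531,358)]]);fm=F.mean(0);d=F[1]-F[0];print('foot',F,fm,np.linalg.norm(d))
a=np.arctan2(-d[0],d[1]);
L=np.array([f(p,12) for p in [(105,543),(487,543)]]);l=L[1]-L[0];a2=np.arctan2(-l[0],l[1]);print('lip',L,L.mean(0),np.linalg.norm(l))
s=P[1]-P[0]+P[2]-P[3]; ap=np.arctan2(-s[0],s[1]);print('angles foot,lip,plate',np.degrees([a,a2,ap]),np.linalg.norm(s)/2,np.linalg.norm(P[3]-P[0]))
R=np.array([[np.cos(a),np.sin(a)],[-np.sin(a),np.cos(a)]]);print('in ramp: plate',R@(P.mean(0)-fm),'lip',R@(L.mean(0)-fm))
```

```text
[[ 456.2 -139.2]
 [ 438.3  -12.2]
 [ 520.1   -3.2]
 [ 538.6 -125.7]] [488.31037025 -70.06641234]
foot [[ 563.37217075 -147.43246413]
 [ 555.56821831   20.71944907]] [559.47019453 -63.35650753] 168.33290702479428
lip [[ 632.51711487 -129.97917824]
 [ 625.94564933    9.64628576]] [629.2313821  -60.16644624] 139.78002130963787
angles foot,lip,plate [2.65719799 2.69463456 8.2985352 ] 126.0497524168447 83.57867840043416
in ramp: plate [-71.39438501  -3.40370434] lip [ 6.98340714e+01 -4.75134787e-02]
```

Request:
carry_out(
  commands=[
    [[85,-11,-15,60,0,0,0],[85,-11,-15,120,0,0,0],[85,-11,-15,180,0,0,0],[85,-11,-15,210,0,0,0],[85,-11,-15,210,0,0,0]],
  ],
)

```text
time: 2.02
tool_pos: [412.2, -73.2, 37.5]
tcp_rot: [179.9, -0.4, -177.4]
ft_force: [-0.4, 0.8, 0.5]
finger_gap: 85.0
```

Request:
carry_out(
  commands=[
    [[85,0,0,4,0,0,0],[85,0,0,8,0,0,0],[85,0,0,12,0,0,0],[85,0,0,12,0,0,0]],
  ],
)

```text
time: 2.52
tool_pos: [415.2, -74.1, 28.5]
tcp_rot: [-180.0, 0.0, -177.4]
ft_force: [-0.4, 0.3, -0.4]
finger_gap: 84.9
```

Run:
```python
from h import *
s=r.sense();print(s['tool_pos'],s['tcp_rot'],s['ft_force'])
```

```text
[415.23014371 -74.09033809  28.47604199] [-1.79991723e+02  1.74686773e-02 -1.77401252e+02] [-0.36250256  0.29391342 -0.437224  ]
```

Request:
carry_out(
  commands=[
    [[85,0,0,1,0,0,0],[85,0,0,2,0,0,0],[85,0,0,3,0,0,0],[85,0,0,4,0,0,0],[85,0,0,4,0,0,0]],
  ],
)

```text
time: 3.15
tool_pos: [415.0, -74.0, 24.2]
tcp_rot: [180.0, -0.0, -177.4]
ft_force: [-0.0, -0.6, 0.4]
finger_gap: 85.1
```

Request:
carry_out(
  commands=[
    [[85,0,0,1,0,0,0],[85,0,0,2,0,0,0],[85,0,0,3,0,0,0],[85,0,0,3,0,0,0]],
  ],
)

```text
time: 3.65
tool_pos: [415.0, -74.0, 21.2]
tcp_rot: [180.0, -0.0, -177.4]
ft_force: [-0.1, 0.2, 0.5]
finger_gap: 85.0
```

Request:
carry_out(
  commands=[
    [[85,0,0,2,0,0,0],[85,0,0,4,0,0,0],[85,0,0,6,0,0,0],[85,0,0,8,0,0,0],[85,0,0,9,0,0,0]],
  ],
)

```text
time: 4.28
tool_pos: [415.0, -74.0, 12.1]
tcp_rot: [180.0, -0.0, -177.4]
ft_force: [-0.1, -0.7, 0.5]
finger_gap: 84.8
```

Request:
carry_out(
  commands=[
    [[85,0,0,1,0,0,0],[85,0,0,2,0,0,0],[85,0,0,3,0,0,0],[85,0,0,3,0,0,0]],
  ],
)

```text
time: 4.78
tool_pos: [415.1, -74.0, 9.2]
tcp_rot: [180.0, -0.0, -177.4]
ft_force: [0.5, 0.2, 0.5]
finger_gap: 84.8
```

Request:
carry_out(
  commands=[
    [[85,0,0,1,0,0,0],[85,0,0,2,0,0,0],[85,0,0,2,0,0,0]],
  ],
)

```text
time: 5.15
tool_pos: [415.0, -74.0, 7.2]
tcp_rot: [180.0, -0.0, -177.4]
ft_force: [-0.3, 0.2, 0.2]
finger_gap: 85.5
```

Request:
carry_out(
  commands=[
    [[85,0,0,1,0,0,0],[85,0,0,1.5,0,0,0],[85,0,0,1.5,0,0,0]],
  ],
)

```text
time: 5.52
tool_pos: [415.1, -74.1, 6.0]
tcp_rot: [180.0, -0.0, -177.4]
ft_force: [-1.3, 0.9, 5.2]
finger_gap: 85.0
```

Request:
carry_out(
  commands=[
    [[85,0,0,-5,0,0,0],[85,-5,0,-5,0,0,0],[85,-10,0,-5,0,0,0],[85,-14,0,-5,0,0,0],[85,-17,0,-5,0,0,0]],
  ],
)

```text
time: 6.15
tool_pos: [432.3, -73.2, 10.7]
tcp_rot: [180.0, -0.0, -177.4]
ft_force: [-1.5, 0.6, 0.2]
finger_gap: 85.1
```

Request:
carry_out(
  commands=[
    [[85,-3,0,0,0,0,0],[85,-6,0,0,0,0,0],[85,-9,0,0,0,0,0],[85,-12,0,0,0,0,0],[85,-15,0,0,0,0,0]],
  ],
)

```text
time: 6.78
tool_pos: [447.2, -72.6, 10.8]
tcp_rot: [-180.0, -0.0, -177.4]
ft_force: [0.2, -0.5, -1.1]
finger_gap: 85.1
```

Request:
carry_out(
  commands=[
    [[85,-3,0.5,0,0,0,0],[85,-6,1,0,0,0,0],[85,-9,1.5,0,0,0,0],[85,-12,2,0,0,0,0]],
  ],
)

```text
time: 7.28
tool_pos: [459.2, -70.0, 10.8]
tcp_rot: [180.0, -0.0, -177.4]
ft_force: [0.1, 0.8, 0.3]
finger_gap: 85.0
```

Run:
```python
from h import *
s=r.sense();print(s['tool_pos'],s['tcp_rot'],s['ft_force'])
a=snap('wrist','w2.png')[0];b=snap('top','t2.png')[0]
x=cv2.resize(b[195:305,285:375],(490,600),interpolation=cv2.INTER_CUBIC)
cv2.imwrite('pics/top2c.png',x[:,:,::-1])
```

```text
[459.18595058 -70.01091282  10.80549239] [ 1.79998752e+02 -1.95709142e-04 -1.77404233e+02] [0.06689666 0.78629382 0.34626565]
```

View pics/w2.png

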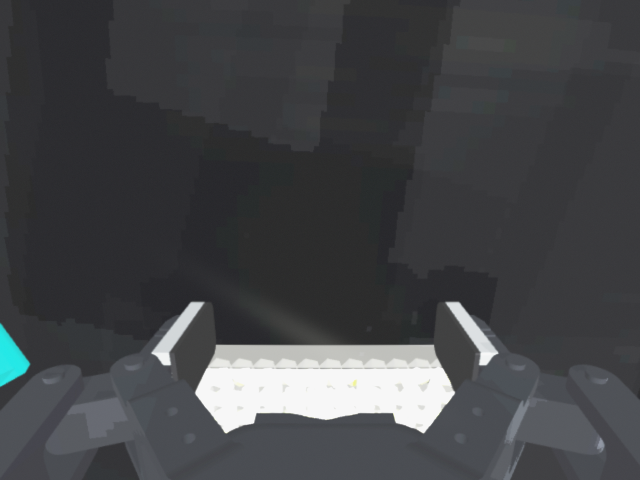

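The wrist view shows the plate's rear edge level (row ~346–368), square to both fingers. Next I check the lateral position from the top.

View pics/top2c.png

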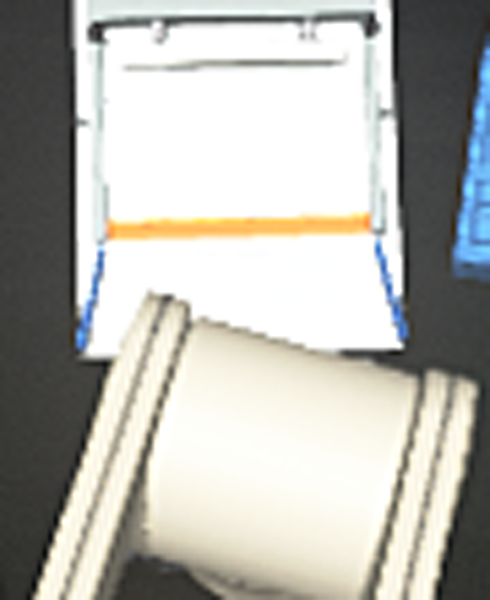

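Request:
carry_out(
  commands=[
    [[85,10,0,0,0,0,0],[85,40,0,-50,0,0,0],[85,70,0,-110,0,0,0],[85,70,0,-170,0,0,0],[85,70,0,-170,0,0,0]],
  ],
)

```text
time: 8.0
tool_pos: [391.4, -74.3, 186.5]
tcp_rot: [-179.8, 0.6, -177.4]
ft_force: [-0.2, -0.1, -0.4]
finger_gap: 84.8
```

Run:
```python
from h import *
s=r.sense();print(s['tool_pos'],s['tcp_rot'],s['qd'].round(1))
a,c=snap('wrist','w3.png')
p=pix(c,[[488,-70,14],[570,-65,0]]);print(p)
u,v=p[0].astype(int);u0,v0=max(0,u-100),max(0,min(280,v-75));print(u0,v0)
cv2.imwrite('pics/crop3.png',cv2.resize(a[v0:v0+200,u0:u0+200],(600,600),interpolation=cv2.INTER_CUBIC)[:,:,::-1])
```

```text
[391.43298776 -74.31798553 186.47368435] [-179.78401244    0.56591004 -177.42259363] [ 0.1  3.1  3.4  0.1 -1.8  0.1]
[[326.95772385 329.18220888]
 [328.10654294 395.55449848]]
226 254
```

View pics/crop3.png

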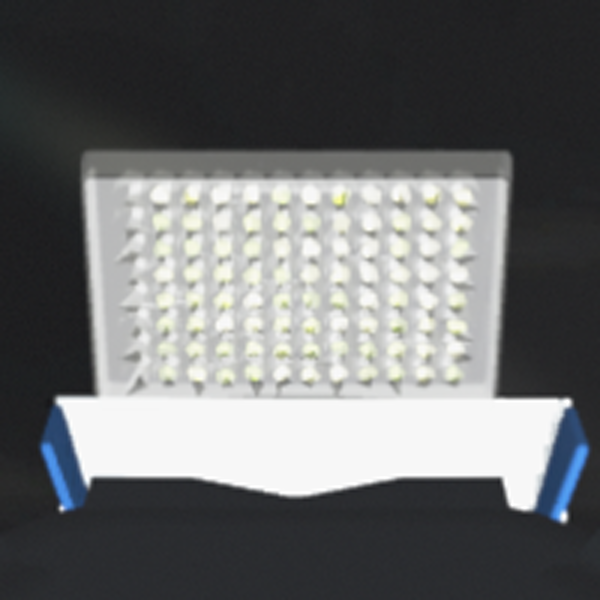

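Run:
```python
from h import *
c=np.load('pics/w3.png.npz')
f=lambda p,z: world(c,(226+p[0]/3-.33,254+p[1]/3-.33),z)[:2]
F=np.array([f((57,400),0),f((572,402),0)]);fm=F.mean(0);d=F[1]-F[0];a=np.arctan2(-d[0],d[1])
print('foot',fm,np.linalg.norm(d),np.degrees(a))
R=np.array([[np.cos(a),np.sin(a)],[-np.sin(a),np.cos(a)]])
for n,p,z in [('bot',[(83,155),(512,155)],0),('top',[(88,178),(508,178)],14),('front',[(100,396),(497,396)],14)]:
    P=np.array([f(q,z) for q in p]);s=P[1]-P[0];print(n,(R@(P-fm).T).T.round(1),'mid',(R@(P.mean(0)-fm)).round(1),np.linalg.norm(s),np.degrees(np.arctan2(-s[0],s[1])-a))
s=r.sense();print(s['tool_pos'],R@(s['tool_pos'][:2]-np.array([559.5,-63.4])))
```

```text
foot [560.63931001 -63.13128405] 168.65198475251265 2.482504759154928
bot [[-88.8 -70.6]
 [-89.3  59.1]] mid [-89.1  -5.7] 129.74613764144863 0.2287682487346186
top [[-88.4 -66.6]
 [-88.9  55.5]] mid [-88.6  -5.5] 122.10676847180397 0.23539420404044942
front [[-12.6 -67.1]
 [-13.3  56.6]] mid [-13.   -5.2] 123.76736380360174 0.3073034317356195
[390.32858023 -73.86758731 183.77875779] [-169.4660479    -3.13021732]
```

Request:
carry_out(
  commands=[
    [[85,-10,-3.5,50,0,0,0],[85,-30,-3.5,110,0,0,0],[85,-45,-3.5,150,0,0,0],[85,-45,-3.5,170,0,0,0],[85,-55,-3.5,170,0,0,0]],
  ],
)

```text
time: 8.68
tool_pos: [441.6, -73.6, 8.0]
tcp_rot: [179.9, -0.3, -177.4]
ft_force: [0.5, -0.0, 0.9]
finger_gap: 84.9
```

Request:
carry_out(
  commands=[
    [[85,-8,0,0,0,0,0],[85,-13,0,0,0,0,0],[85,-15,0,0,0,0,0],[85,-18,0,0,0,0,0],[85,-21,0.4,0,0,0,0]],
  ],
)

```text
time: 9.3
tool_pos: [465.1, -72.9, 10.8]
tcp_rot: [-180.0, -0.0, -177.4]
ft_force: [-1.4, -0.4, 0.1]
finger_gap: 84.9
```

Request:
carry_out(
  commands=[
    [[85,-4,0.6,0,0,0,0],[85,-8,1.2,0,0,0,0],[85,-12,1.8,0,0,0,0],[85,-16,2.4,0,0,0,0],[85,-20,3,0,0,0,0]],
  ],
)

```text
time: 9.93
tool_pos: [485.2, -68.9, 10.7]
tcp_rot: [180.0, -0.0, -177.4]
ft_force: [-0.3, -1.3, 0.2]
finger_gap: 85.2
```

```bash
cat >> h.py <<'E'
def ramp(p):
    a=np.radians(2.6);d=np.array(p)[:2]-np.array([559.8,-63.3]);return np.array([d[0]*np.cos(a)+d[1]*np.sin(a),-d[0]*np.sin(a)+d[1]*np.cos(a)])
E
python3 - <<'E'
from h import *
s=r.sense();print(s['tool_pos'],ramp(s['tool_pos']),s['ft_force'])
E
```

```text
[485.18573906 -68.94495206  10.74714676] [-74.79352266  -2.25441515] [-0.3228603  -1.27473764  0.217552  ]
```

Request:
carry_out(
  commands=[
    [[85,-4,0.7,0,0,0,0],[85,-8,1.4,0,0,0,0],[85,-12,2.1,0,0,0,0],[85,-15,2.7,0,0,0,0],[85,-18,3.3,0,0,0,0]],
  ],
)

```text
time: 10.55
tool_pos: [502.9, -64.8, 10.8]
tcp_rot: [-180.0, -0.0, -177.4]
ft_force: [-1.1, -0.7, 0.1]
finger_gap: 85.4
```

Request:
carry_out(
  commands=[
    [[85,10,0,0,0,0,0],[85,40,0,-50,0,0,0],[85,70,0,-110,0,0,0],[85,70,0,-170,0,0,0],[85,70,0,-170,0,0,0]],
  ],
)

```text
time: 11.18
tool_pos: [435.4, -69.0, 186.8]
tcp_rot: [-179.8, 0.6, -177.4]
ft_force: [0.0, -0.3, -0.6]
finger_gap: 85.0
```

Run:
```python
from h import *
s=r.sense();print(s['tool_pos'],ramp(s['tool_pos']))
a,c=snap('wrist','w4.png')
u,v=pix(c,[[522,-66,14]])[0].astype(int);u0,v0=max(0,u-100),max(0,min(280,v-75));print(u0,v0)
cv2.imwrite('pics/crop4.png',cv2.resize(a[v0:v0+200,u0:u0+200],(600,600),interpolation=cv2.INTER_CUBIC)[:,:,::-1])
```

```text
[435.43372157 -69.01577561 186.76585089] [-1.24497537e+02 -6.82656089e-02]
225 243
```

View pics/crop4.png

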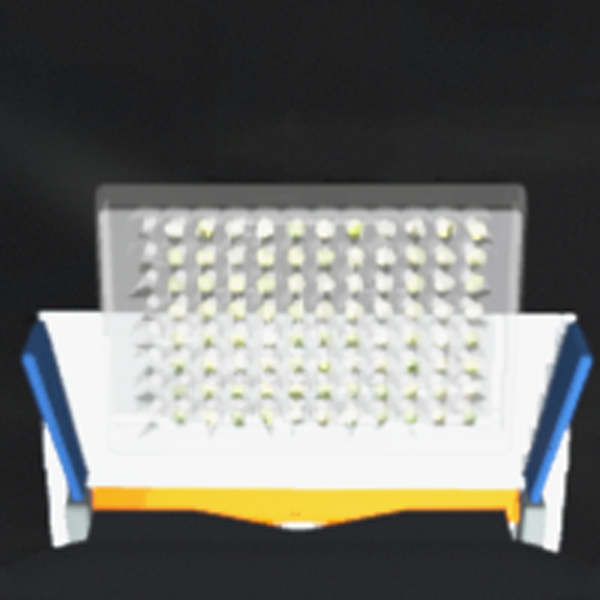

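Run:
```python
from h import *
c=np.load('pics/w4.png.npz')
f=lambda p,z: world(c,(225+p[0]/3-.33,243+p[1]/3-.33),z)[:2]
F=np.array([f((40,313),0),f((577,316),0)]);fm=F.mean(0);d=F[1]-F[0];a=np.arctan2(-d[0],d[1])
print('foot',fm,np.linalg.norm(d),np.degrees(a))
R=np.array([[np.cos(a),np.sin(a)],[-np.sin(a),np.cos(a)]])
for n,p,z in [('bot',[(97,187),(526,187)],0),('top',[(102,210),(522,210)],14),('lip',[(92,500),(520,500)],11),('lip top rear',[(92,510),(520,510)],12)]:
    P=np.array([f(q,z) for q in p]);s=P[1]-P[0];print(n,(R@(P-fm).T).T.round(1),'mid',(R@(P.mean(0)-fm)).round(1),np.linalg.norm(s),np.degrees(np.arctan2(-s[0],s[1])-a))
```

```text
foot [560.07585974 -62.82425824] 169.2538718024536 2.36095120006255
bot [[-44.1 -64.3]
 [-44.8  65.5]] mid [-44.4   0.6] 129.84023105273 0.3329906659089735
top [[-43.6 -60.4]
 [-44.3  61.8]] mid [-44.    0.7] 122.2014515451548 0.3376358338544023
lip [[ 62.6 -69.7]
 [ 61.5  68.7]] mid [62.1 -0.5] 138.41533339298553 0.4273638034626255
lip top rear [[ 65.7 -69.7]
 [ 64.7  68.8]] mid [65.2 -0.5] 138.45341065433635 0.4305102674660985
```

Request:
carry_out(
  commands=[
    [[85,-10,-0.5,50,0,0,0],[85,-30,-0.5,110,0,0,0],[85,-45,-0.5,150,0,0,0],[85,-45,-0.5,170,0,0,0],[85,-60,-0.5,170,0,0,0]],
  ],
)

```text
time: 11.85
tool_pos: [490.2, -65.3, 7.9]
tcp_rot: [179.9, -0.3, -177.4]
ft_force: [-0.7, -0.0, 0.8]
finger_gap: 85.2
```

Request:
carry_out(
  commands=[
    [[85,-6,0,0,0,0,0],[85,-10,0,0,0,0,0],[85,-14,0,0,0,0,0],[85,-18,-0.2,0,0,0,0],[85,-22,-0.4,0,0,0,0]],
  ],
)

```text
time: 12.48
tool_pos: [514.9, -65.2, 10.8]
tcp_rot: [-180.0, -0.0, -177.4]
ft_force: [-0.1, -0.0, -0.1]
finger_gap: 84.9
```

Request:
carry_out(
  commands=[
    [[85,-4,-0.1,0,0,0,0],[85,-8,-0.2,0,0,0,0],[85,-12,-0.3,0,0,0,0],[85,-14,-0.4,0,0,0,0],[85,-16,-0.4,0,0,0,0]],
  ],
)

```text
time: 13.1
tool_pos: [530.8, -64.9, 10.7]
tcp_rot: [180.0, -0.0, -177.4]
ft_force: [-2.4, -0.0, -0.1]
finger_gap: 84.8
```

Run:
```python
from h import *
s=r.sense();print(s['tool_pos'],ramp(s['tool_pos']),s['ft_force'])
```

```text
[530.77170506 -64.8900388   10.71925869] [-29.07054125  -0.27159177] [-2.44664729 -0.03382696 -0.08171254]
```

Request:
carry_out(
  commands=[
    [[85,-3,0,0,0,0,0],[85,-6,0,0,0,0,0],[85,-9,0,0,0,0,0],[85,-12,0,0,0,0,0],[85,-15,0,0,0,0,0]],
  ],
)

```text
time: 13.72
tool_pos: [546.0, -64.2, 10.8]
tcp_rot: [-180.0, 0.0, -177.4]
ft_force: [-0.4, -0.4, -0.8]
finger_gap: 85.2
```

Request:
carry_out(
  commands=[
    [[85,-3,0,-0.3,0,0,0],[85,-6,0,-0.8,0,0,0],[85,-9,0,-1.3,0,0,0],[85,-12,0,-1.8,0,0,0],[85,-15,0,-2.3,0,0,0]],
  ],
)

```text
time: 14.35
tool_pos: [561.0, -63.5, 13.1]
tcp_rot: [180.0, -0.0, -177.4]
ft_force: [-0.8, -0.2, -0.6]
finger_gap: 84.9
```

Request:
carry_out(
  commands=[
    [[85,-3,0,-0.5,0,0,0],[85,-6,0,-1,0,0,0],[85,-9,0,-1.5,0,0,0],[85,-12,0,-2,0,0,0],[85,-15,0,-2.4,0,0,0]],
  ],
)

```text
time: 14.98
tool_pos: [576.0, -62.9, 15.6]
tcp_rot: [180.0, -0.0, -177.4]
ft_force: [-0.8, 0.1, 0.1]
finger_gap: 84.8
```

Run:
```python
from h import *
s=r.sense();print(s['tool_pos'],ramp(s['tool_pos']),s['ft_force'])
```

```text
[575.97047681 -62.86435206  15.56114282] [16.17359273 -0.29834167] [-0.80867524  0.08905206  0.1236942 ]
```

Request:
carry_out(
  commands=[
    [[85,-3,0,-0.5,0,0,0],[85,-6,0,-1,0,0,0],[85,-9,0,-1.5,0,0,0],[85,-12,0,-2,0,0,0],[85,-15,0,-2.4,0,0,0]],
  ],
)

```text
time: 15.6
tool_pos: [590.9, -62.2, 18.0]
tcp_rot: [180.0, -0.0, -177.4]
ft_force: [-2.7, 0.3, 1.6]
finger_gap: 85.1
```

Request:
carry_out(
  commands=[
    [[85,-3,0,-0.5,0,0,0],[85,-6,0,-1,0,0,0],[85,-8,0,-1.5,0,0,0],[85,-10,0,-2,0,0,0],[85,-12,0,-2,0,0,0]],
  ],
)

```text
time: 16.23
tool_pos: [602.9, -61.6, 19.8]
tcp_rot: [-180.0, 0.0, -177.4]
ft_force: [-1.5, -0.3, -0.3]
finger_gap: 85.3
```

Run:
```python
from h import *
s=r.sense();print(s['tool_pos'],ramp(s['tool_pos']),s['ft_force'])
a,c=snap('scene','s5.png')
cv2.imwrite('pics/crop5.png',cv2.resize(a[190:300,260:420],(800,550),interpolation=cv2.INTER_CUBIC)[:,:,::-1])
```

```text
[602.8774632  -61.64695799  19.83627096] [43.10810488 -0.30278214] [-1.46636843 -0.2586225  -0.30081229]
```

View pics/crop5.png

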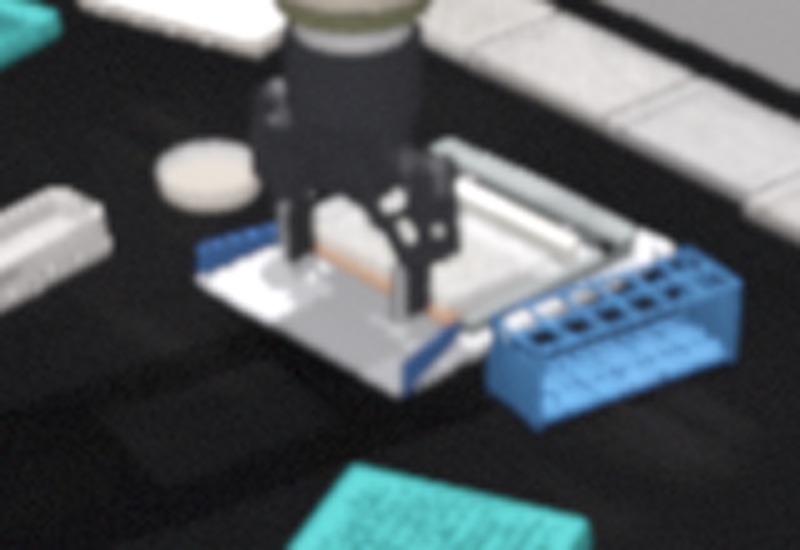

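Request:
carry_out(
  commands=[
    [[85,-2,0,-0.5,0,0,0],[85,-4,0,-1,0,0,0],[85,-6,0,-1.7,0,0,0],[85,-8,0,-2.5,0,0,0],[85,-9,0,-3,0,0,0]],
  ],
)

```text
time: 16.9
tool_pos: [611.9, -61.2, 23.0]
tcp_rot: [-180.0, 0.0, -177.4]
ft_force: [-0.7, -0.6, -0.8]
finger_gap: 85.0
```

Request:
carry_out(
  commands=[
    [[85,-1,0,-0.5,0,0,0],[85,-2,0,-0.8,0,0,0],[85,-3,0,-1,0,0,0],[85,-3,0,-1,0,0,0]],
  ],
)

```text
time: 17.4
tool_pos: [614.9, -61.1, 24.0]
tcp_rot: [-180.0, 0.0, -177.4]
ft_force: [-0.1, 0.2, -0.9]
finger_gap: 84.7
```

Run:
```python
from h import *
s=r.sense();print(s['tool_pos'],ramp(s['tool_pos']),s['ft_force'])
```

```text
[614.86288043 -61.10685688  23.95467267] [55.10568456 -0.30693136] [-0.06539986  0.22173334 -0.86735326]
```

Request:
carry_out(
  commands=[
    [[85,-1,0,0,0,0,0],[85,-2,0,0,0,0,0],[85,-2,0,0,0,0,0]],
  ],
)

```text
time: 17.77
tool_pos: [616.8, -61.0, 23.9]
tcp_rot: [-180.0, 0.0, -177.4]
ft_force: [-0.3, 0.0, 0.3]
finger_gap: 85.0
```

Request:
carry_out(
  commands=[
    [[85,-1,0,0,0,0,0],[85,-2,0,0,0,0,0],[85,-2,0,0,0,0,0]],
  ],
)

```text
time: 18.15
tool_pos: [618.4, -60.9, 23.7]
tcp_rot: [180.0, -0.0, -177.4]
ft_force: [-3.2, 1.0, 1.1]
finger_gap: 84.8
```

Request:
carry_out(
  commands=[
    [[85,-1,0,0,0,0,0],[85,-2,0,0,0,0,0],[85,-2,0,0,0,0,0]],
  ],
)

```text
time: 18.52
tool_pos: [620.1, -60.8, 23.6]
tcp_rot: [180.0, -0.1, -177.4]
ft_force: [-6.2, -0.4, 1.4]
finger_gap: 84.7
```

Request:
carry_out(
  commands=[
    [[85,-1,0,0,0,0,0],[85,-1.5,0,0,0,0,0],[85,-1.5,0,0,0,0,0]],
  ],
)

```text
time: 18.9
tool_pos: [621.0, -60.7, 23.0]
tcp_rot: [180.0, -0.2, -177.4]
ft_force: [-6.3, -0.7, -0.2]
finger_gap: 85.1
```

Request:
carry_out(
  commands=[
    [[85,-0.6,0,0,0,0,0],[85,-1.2,0,0,0,0,0],[85,-1.2,0,0,0,0,0]],
  ],
)

```text
time: 19.27
tool_pos: [621.8, -60.7, 22.7]
tcp_rot: [180.0, -0.2, -177.4]
ft_force: [-7.6, -0.6, -1.8]
finger_gap: 85.0
```

Request:
carry_out(
  commands=[
    [[85,-0.8,0,0,0,0,0],[85,-0.8,0,1,0,0,0],[85,-0.8,0,2,0,0,0],[85,-0.8,0,3,0,0,0],[85,-0.8,0,3,0,0,0]],
  ],
)

```text
time: 19.9
tool_pos: [622.0, -60.7, 19.7]
tcp_rot: [180.0, -0.3, -177.4]
ft_force: [-10.2, -1.3, 0.9]
finger_gap: 85.4
```

Request:
carry_out(
  commands=[
    [[85,0,0,0.5,0,0,0],[85,0,0,0.9,0,0,0],[85,0,0,0.9,0,0,0]],
  ],
)

```text
time: 20.27
tool_pos: [622.1, -60.7, 19.5]
tcp_rot: [180.0, -0.3, -177.4]
ft_force: [-14.5, 0.4, 8.3]
finger_gap: 85.1
```

Run:
```python
from h import *
s=r.sense();print(s['tool_pos'],ramp(s['tool_pos']),s['ft_force'],s['wrist_torque'])
```

```text
[622.0657121  -60.67718889  19.53657268] [62.32059244 -0.20444765] [-14.46843203   0.41531247   8.28014981] [-0.08986826  1.97600408 -0.16258637]
```

Request:
carry_out(
  commands=[
    [[85,0,0,-0.4,0,0,0],[85,0,0,-0.6,0,0,0],[85,0,0,-0.6,0,0,0]],
  ],
)

```text
time: 20.65
tool_pos: [622.0, -60.7, 19.6]
tcp_rot: [180.0, -0.3, -177.4]
ft_force: [-11.6, -0.7, 4.1]
finger_gap: 84.7
```

Run:
```python
from h import *
s=r.sense();print(s['tool_pos'],ramp(s['tool_pos']),s['ft_force'],s['wrist_torque'])
a,c=snap('wrist','w6.png');print(pix(c,[[633,-60,22],[629.5,-60,12]]))
cv2.imwrite('pics/crop6.png',cv2.resize(a[280:440,140:500],(800,356),interpolation=cv2.INTER_CUBIC)[:,:,::-1])
```

```text
[622.02851818 -60.69686159  19.59295653] [62.2825444  -0.22241287] [-11.58813866  -0.70347551   4.05803097] [-0.14019193  1.69103767 -0.16166097]
[[328.5435987  363.39261238]
 [328.73300517 341.07071895]]
```

View pics/crop6.png

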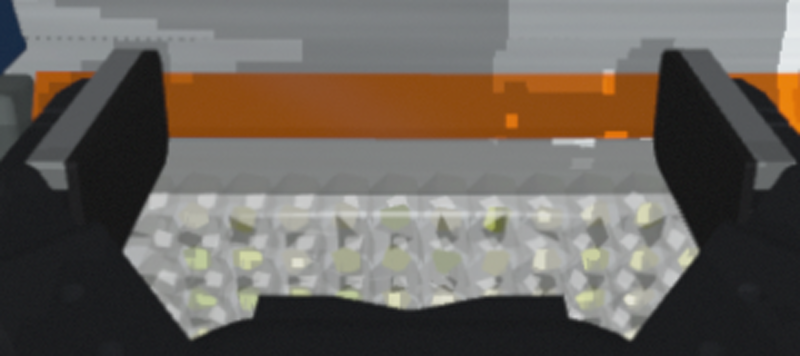

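Run:
```python
from h import *
c=np.load('pics/w6.png.npz')
for x in (628.5,629.5,630.2,631): print('lip',x,pix(c,[[x,-60,12]])[0,1].round(1))
for x in (632,633,634):
  print(x,[(z,pix(c,[[x,-60,z]])[0,1].round(1)) for z in (8,12,20,22,24,26)])
```

```text
lip 628.5 338.8
lip 629.5 341.1
lip 630.2 342.6
lip 631 344.4
632 [(8, np.float64(341.3)), (12, np.float64(346.6)), (20, np.float64(358.0)), (22, np.float64(361.1)), (24, np.float64(364.2)), (26, np.float64(367.4))]
633 [(8, np.float64(343.5)), (12, np.float64(348.8)), (20, np.float64(360.3)), (22, np.float64(363.4)), (24, np.float64(366.5)), (26, np.float64(369.8))]
634 [(8, np.float64(345.7)), (12, np.float64(351.0)), (20, np.float64(362.6)), (22, np.float64(365.7)), (24, np.float64(368.9)), (26, np.float64(372.1))]
```

Request:
carry_out(
  commands=[
    [[85,1,0,0,0,0,0],[85,2,0,0,0,0,0],[85,3,0,0,0,0,0],[85,4,0,0,0,0,0],[85,6,0,0,0,0,0]],
  ],
)

```text
time: 21.32
tool_pos: [619.2, -61.0, 21.2]
tcp_rot: [-180.0, 0.1, -177.4]
ft_force: [-0.4, 0.1, 0.0]
finger_gap: 85.1
```

Request:
carry_out(
  commands=[
    [[85,6,0,-3,0,0,0],[85,25,0,-30,0,0,0],[85,55,0,-80,0,0,0],[85,85,0,-130,0,0,0],[85,85,0,-150,0,0,0]],
  ],
)

```text
time: 21.95
tool_pos: [533.7, -65.3, 175.1]
tcp_rot: [-179.9, 0.3, -177.4]
ft_force: [1.3, 0.4, -0.9]
finger_gap: 85.0
```

Request:
carry_out(
  commands=[
    [[85,50,0,-40,0,0,0],[85,50,0,-40,0,0,0],[85,50,0,-40,0,0,0]],
  ],
)

```text
time: 22.32
tool_pos: [483.8, -67.2, 211.3]
tcp_rot: [-180.0, 0.1, -177.4]
ft_force: [1.0, -0.0, -0.1]
finger_gap: 84.8
```

Run:
```python
from h import *
s=r.sense();print(s['tool_pos'],ramp(s['tool_pos']),s['ft_force'])
a,c=snap('wrist','w7.png');b,_=snap('scene','s7.png')
u,v=pix(c,[[640,-60,14]])[0].astype(int);print(u,v)
v0=max(0,min(330,v-90));u0=max(0,u-110);print(u0,v0)
A=cv2.resize(a[v0:v0+150,u0:u0+220],(440,300),interpolation=cv2.INTER_CUBIC)
A=cv2.resize(A,(600,409));B=cv2.resize(b[205:285,290:415],(300,191),interpolation=cv2.INTER_CUBIC)
out=np.zeros((600,600,3),np.uint8);out[:409]=A;out[409:,:300]=B
cv2.imwrite('pics/crop7.png',out[:,:,::-1])
```

```text
[483.77668506 -67.17116874 211.27636039] [-76.12066203  -0.41853891] [ 0.97466759 -0.02848732 -0.0638415 ]
326 371
216 281
```

View pics/crop7.png

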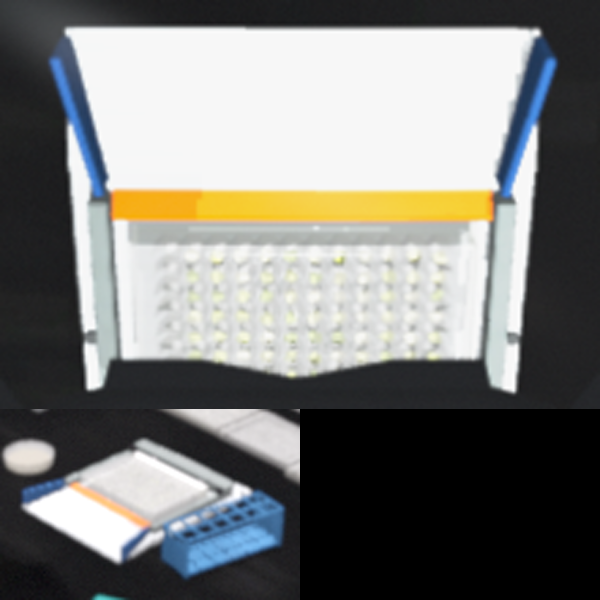

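Run:
```python
from h import *
c=np.load('pics/w7.png.npz');s=600/220
a=np.radians(2.6);w=lambda x,y,z:[559.8+x*np.cos(a)-y*np.sin(a),-63.3+x*np.sin(a)+y*np.cos(a),z]
row=lambda x,y,z:((pix(c,[w(x,y,z)])[0]-[216,281])*s).round(0)
for n,x,z in [('foot',0,0),('lip front',59,8),('lip rear',70,12)]: print(n,row(x,0,z))
for z in (20,22,24,26): print('plate rear top',z,[row(x,0,z)[1] for x in (68,70,71,72)])
print('plate rear corners y+-64',row(70.5,64,22),row(70.5,-64,22),'rails',row(70,69,12),row(70,-69,12))
```

```text
foot [302.  29.]
lip front [302. 187.]
lip rear [302. 220.]
plate rear top 20 [np.float64(228.0), np.float64(233.0), np.float64(235.0), np.float64(238.0)]
plate rear top 22 [np.float64(231.0), np.float64(236.0), np.float64(239.0), np.float64(241.0)]
plate rear top 24 [np.float64(235.0), np.float64(240.0), np.float64(242.0), np.float64(244.0)]
plate rear top 26 [np.float64(238.0), np.float64(243.0), np.float64(245.0), np.float64(248.0)]
plate rear corners y+-64 [483. 237.] [122. 237.] rails [492. 219.] [112. 219.]
```

Run:
```python
from h import *
im=cv2.imread('pics/w7.png').astype(int)
for v in range(347,378): print(v,((v+.5-281)*600/220).__round__(),im[v,285:360].mean(0).round(0), im[v,267:276].mean(0).round(0))
```

```text
347 181 [247. 247. 247.] [247. 246. 246.]
348 184 [247. 247. 247.] [246. 246. 245.]
349 187 [247. 247. 247.] [245. 245. 245.]
350 190 [218. 239. 247.] [171. 215. 247.]
351 192 [103. 213. 247.] [ 60. 179. 247.]
352 195 [ 65. 206. 247.] [ 23. 175. 247.]
353 198 [ 63. 205. 247.] [ 23. 175. 247.]
354 200 [ 62. 206. 247.] [ 22. 175. 247.]
355 203 [ 61. 206. 247.] [ 23. 175. 247.]
356 206 [ 60. 206. 247.] [ 24. 175. 247.]
357 209 [ 60. 206. 247.] [ 24. 175. 247.]
358 211 [ 59. 206. 247.] [ 25. 175. 247.]
359 214 [ 56. 205. 247.] [ 23. 175. 247.]
360 217 [ 40. 200. 247.] [ 10. 175. 247.]
361 220 [ 74. 200. 247.] [ 77. 179. 247.]
362 222 [164. 187. 219.] [172. 182. 202.]
363 225 [182. 186. 184.] [180. 182. 177.]
364 228 [199. 202. 196.] [180. 182. 177.]
365 230 [199. 201. 196.] [177. 181. 175.]
366 233 [182. 185. 180.] [178. 181. 176.]
367 236 [176. 180. 175.] [179. 181. 175.]
368 239 [174. 177. 174.] [177. 179. 174.]
369 241 [172. 176. 172.] [177. 179. 173.]
370 244 [183. 185. 182.] [193. 193. 189.]
371 247 [225. 225. 224.] [228. 228. 226.]
372 250 [232. 233. 232.] [232. 231. 229.]
373 252 [232. 236. 235.] [233. 232. 230.]
374 255 [237. 241. 240.] [233. 232. 230.]
375 258 [226. 234. 233.] [231. 230. 228.]
376 260 [215. 225. 224.] [229. 228. 226.]
377 263 [204. 209. 208.] [226. 225. 224.]
```

Request:
carry_out(
  commands=[
    [[85,-50,0,20,0,0,0],[85,-100,0,40,0,0,0],[85,-116,0,60,0,0,0],[85,-116,0,60,0,0,0],[85,-116,0,60,0,0,0]],
  ],
)

```text
time: 23.05
tool_pos: [598.7, -61.7, 150.1]
tcp_rot: [180.0, -0.1, -177.4]
ft_force: [-0.2, 0.6, 0.1]
finger_gap: 84.9
```

```bash
cat > prof.py <<'E'
from h import *
import sys
a_=np.radians(2.6);w=lambda x,y,z:[559.8+x*np.cos(a_)-y*np.sin(a_),-63.3+x*np.sin(a_)+y*np.cos(a_),z]
def prof(f):
    im,c=snap('wrist',f);im=im.astype(int)
    print('foot',pix(c,[w(0,0,0)])[0],'lip f/r',[pix(c,[w(x,0,z)])[0,1].round(1) for x,z in((59.7,8),(67.7,12),(70.7,12))],'H1 69.9/26',pix(c,[w(69.9,0,26)])[0,1].round(1),'H2 73.4/22',pix(c,[w(73.4,0,22)])[0,1].round(1),'flush 70.7/22',pix(c,[w(70.7,0,22)])[0,1].round(1))
    v0=int(pix(c,[w(57,0,8)])[0,1])-3
    for v in range(v0,min(480,v0+50)): print(v,*[im[v,u-6:u+7].mean(0).round(0).astype(int) for u in (260,275,345)])
prof(sys.argv[1])
E
python3 prof.py w8.png
```

```text
foot [326.75893768 180.00869984] lip f/r [np.float64(261.7), np.float64(273.6), np.float64(277.4)] H1 69.9/26 283.6 H2 73.4/22 286.0 flush 70.7/22 282.5
255 [245 245 246] [207 211 213] [244 245 246]
256 [246 246 246] [221 223 224] [244 245 246]
257 [246 246 246] [228 231 232] [244 245 246]
258 [246 246 246] [237 239 240] [245 245 246]
259 [245 246 246] [237 239 239] [244 245 246]
260 [245 244 242] [239 238 236] [244 244 243]
261 [246 220 168] [244 223 196] [245 230 212]
262 [246 175  58] [245 167  74] [246 171  82]
263 [246 168  10] [245 157  10] [246 160  15]
264 [246 168  10] [245 157  10] [246 160  17]
265 [246 168  10] [245 157  10] [246 161  17]
266 [246 168  10] [245 157  10] [246 161  16]
267 [246 168  10] [245 157  11] [246 161  16]
268 [246 168  10] [245 157  10] [245 156  16]
269 [246 168  10] [245 157  10] [243 145  12]
270 [246 168  10] [245 158  11] [243 145  12]
271 [246 168  10] [245 157  11] [244 149  12]
272 [246 168  10] [245 155  11] [244 149  13]
273 [245 163  12] [245 157  11] [245 151  14]
274 [243 154  17] [246 161  13] [246 157  18]
275 [246 158  33] [246 164 
[... 652 characters left out ...]
0 212 212]
290 [219 219 220] [216 217 216] [217 219 218]
291 [219 220 221] [215 215 213] [220 222 216]
292 [218 220 220] [217 218 214] [204 207 190]
293 [215 217 217] [224 225 220] [201 205 181]
294 [210 210 211] [224 225 219] [200 204 176]
295 [202 203 203] [214 215 209] [197 201 170]
296 [192 193 192] [194 195 191] [192 196 172]
297 [193 194 193] [179 180 178] [183 186 178]
298 [198 198 198] [180 181 180] [186 188 188]
299 [203 203 203] [190 191 190] [191 194 193]
300 [210 210 210] [204 205 204] [203 205 205]
301 [216 216 217] [210 212 208] [212 214 214]
302 [217 218 218] [205 208 197] [215 216 214]
303 [216 217 217] [202 206 190] [213 215 207]
304 [213 214 214] [207 211 194] [212 213 204]
```

Request:
carry_out(
  commands=[
    [[85,-46,0,0,0,0,0],[85,-46,0,50,0,0,0],[85,-46,0,90,0,0,0],[85,-46,0,112,0,0,0],[85,-46,0,112,0,0,0]],
  ],
)

```text
time: 23.72
tool_pos: [644.0, -59.7, 37.7]
tcp_rot: [180.0, -0.1, -177.4]
ft_force: [0.3, 0.2, 0.2]
finger_gap: 85.4
```

Request:
carry_out(
  commands=[
    [[85,0,0,1,0,0,0],[85,0,0,2,0,0,0],[85,0,0,3,0,0,0],[85,0,0,3,0,0,0]],
  ],
)

```text
time: 24.22
tool_pos: [645.4, -59.8, 36.0]
tcp_rot: [-180.0, 0.0, -177.4]
ft_force: [-1.1, 0.1, -0.1]
finger_gap: 85.1
```

Request:
carry_out(
  commands=[
    [[85,0,0,0.5,0,0,0],[85,0,0,1,0,0,0],[85,0,0,1,0,0,0]],
  ],
)

```text
time: 24.6
tool_pos: [645.1, -59.7, 34.4]
tcp_rot: [180.0, -0.0, -177.4]
ft_force: [0.9, -0.0, -0.0]
finger_gap: 84.8
```

Request:
carry_out(
  commands=[
    [[85,0,0,0.6,0,0,0],[85,0,0,1.2,0,0,0],[85,0,0,1.2,0,0,0]],
  ],
)

```text
time: 24.98
tool_pos: [645.2, -59.7, 33.3]
tcp_rot: [180.0, -0.0, -177.4]
ft_force: [-1.1, 0.3, 0.1]
finger_gap: 84.5
```

Request:
carry_out(
  commands=[
    [[85,0,0,0.5,0,0,0],[85,0,0,0.5,0,0,0]],
  ],
)

```text
time: 25.22
tool_pos: [645.2, -59.7, 32.9]
tcp_rot: [180.0, -0.0, -177.4]
ft_force: [0.3, -1.0, 0.1]
finger_gap: 84.9
```

Request:
carry_out(
  commands=[
    [[85,0,0,0.5,0,0,0],[85,0,0,0.5,0,0,0]],
  ],
)

```text
time: 25.48
tool_pos: [645.2, -59.7, 32.4]
tcp_rot: [180.0, -0.0, -177.4]
ft_force: [0.9, 0.4, 0.1]
finger_gap: 85.0
```

Request:
carry_out(
  commands=[
    [[85,0,0,0.5,0,0,0],[85,0,0,0.5,0,0,0]],
  ],
)

```text
time: 25.72
tool_pos: [645.1, -59.7, 31.8]
tcp_rot: [-180.0, -0.0, -177.4]
ft_force: [-1.4, 0.2, -0.7]
finger_gap: 84.7
```

Request:
carry_out(
  commands=[
    [[85,0,0,0.5,0,0,0],[85,0,0,0.5,0,0,0]],
  ],
)

```text
time: 25.98
tool_pos: [645.2, -59.7, 31.3]
tcp_rot: [-180.0, -0.0, -177.4]
ft_force: [0.4, 0.2, -0.1]
finger_gap: 85.2
```

Request:
carry_out(
  commands=[
    [[85,0,0,0.5,0,0,0],[85,0,0,0.5,0,0,0]],
  ],
)

```text
time: 26.22
tool_pos: [645.1, -59.7, 30.8]
tcp_rot: [180.0, -0.0, -177.4]
ft_force: [-0.5, -0.3, 0.6]
finger_gap: 85.1
```

Request:
carry_out(
  commands=[
    [[85,0,0,0.5,0,0,0],[85,0,0,0.5,0,0,0]],
  ],
)

```text
time: 26.48
tool_pos: [645.1, -59.7, 30.3]
tcp_rot: [180.0, -0.0, -177.4]
ft_force: [0.7, 0.2, -0.6]
finger_gap: 84.9
```

Request:
carry_out(
  commands=[
    [[85,0,0,0.5,0,0,0],[85,0,0,0.5,0,0,0]],
  ],
)

```text
time: 26.72
tool_pos: [645.2, -59.7, 29.9]
tcp_rot: [-180.0, -0.0, -177.4]
ft_force: [-0.2, -0.4, 0.5]
finger_gap: 85.0
```

Request:
carry_out(
  commands=[
    [[85,0,0,0.5,0,0,0],[85,0,0,0.5,0,0,0]],
  ],
)

```text
time: 26.98
tool_pos: [645.1, -59.7, 29.3]
tcp_rot: [180.0, -0.0, -177.4]
ft_force: [0.7, -0.3, -0.3]
finger_gap: 84.7
```

Request:
carry_out(
  commands=[
    [[85,0,0,0.5,0,0,0],[85,0,0,0.5,0,0,0]],
  ],
)

```text
time: 27.22
tool_pos: [645.1, -59.7, 28.8]
tcp_rot: [180.0, -0.0, -177.4]
ft_force: [-0.3, -0.1, 0.0]
finger_gap: 85.2
```

Request:
carry_out(
  commands=[
    [[85,0,0,0.4,0,0,0],[85,0,0,0.4,0,0,0]],
  ],
)

```text
time: 27.48
tool_pos: [645.2, -59.7, 28.5]
tcp_rot: [180.0, -0.0, -177.4]
ft_force: [-0.3, 0.6, -0.1]
finger_gap: 84.8
```

Request:
carry_out(
  commands=[
    [[85,0,0,0.3,0,0,0],[85,0,0,0.3,0,0,0]],
  ],
)

```text
time: 27.72
tool_pos: [645.2, -59.7, 28.3]
tcp_rot: [-180.0, -0.0, -177.4]
ft_force: [-0.9, 0.7, 2.4]
finger_gap: 84.9
```

Request:
carry_out(
  commands=[
    [[85,0,0,-3,0,0,0],[85,0,0,-30,0,0,0],[85,0,0,-80,0,0,0],[85,0,0,-130,0,0,0],[85,0,0,-150,0,0,0]],
  ],
)

```text
time: 28.35
tool_pos: [647.2, -60.1, 182.9]
tcp_rot: [-179.9, 0.4, -177.4]
ft_force: [0.2, 0.6, -0.4]
finger_gap: 85.3
```

Request:
carry_out(
  commands=[
    [[85,60,0,-30,0,0,0],[85,120,0,-30,0,0,0],[85,160,0,-30,0,0,0],[85,160,0,-30,0,0,0]],
  ],
)

```text
time: 28.85
tool_pos: [482.5, -66.8, 206.9]
tcp_rot: [180.0, -0.1, -177.4]
ft_force: [-0.1, 0.1, 0.9]
finger_gap: 85.2
```

Run:
```python
from h import *
s=r.sense();print(s['tool_pos'],ramp(s['tool_pos']),s['time'])
a,c=snap('wrist','w9.png')
u,v=pix(c,[[640,-60,14]])[0].astype(int);v0=max(0,min(330,v-90));u0=max(0,u-110);print(u0,v0)
cv2.imwrite('pics/crop9.png',cv2.resize(a[v0:v0+150,u0:u0+220],(792,540),interpolation=cv2.INTER_CUBIC)[:,:,::-1])
```

```text
[482.49173386 -66.80739991 206.89125597] [-7.73877888e+01  3.14467473e-03] 28.85
215 286
```

Run:
```python
from h import *
im=cv2.cvtColor(cv2.imread('pics/w9.png'),cv2.COLOR_BGR2GRAY).astype(float);c=np.load('pics/w9.png.npz')
v0=int(pix(c,[[630.5,-60,12]])[0,1]);print(v0)
for u in (270,280,290,300,350,360,370,380):
    g=np.diff(im[v0+3:v0+16,u-3:u+4].mean(1));i=g.argmax();row=v0+3.5+(g[i-1:i+2]*[i-1,i,i+1]).sum()/g[i-1:i+2].sum();print(u,round(row,2),ramp(world(c,(u,row),22)).round(1))
r.hand_in()
```

```text
367
270 375.18 [ 73.  -53.8]
280 375.11 [ 72.9 -44.2]
290 375.23 [ 73.  -34.6]
300 375.34 [ 73.1 -25.1]
350 375.25 [73.  22.8]
360 375.24 [73.  32.4]
370 375.2 [73. 42.]
380 375.15 [73.  51.5]
the job is handed in; nothing more can be done
```

I pushed the plate up the ramp and over the orange lip against the sprung bar, eased its rear edge down behind the lip, backed off and handed the job in at about 29 s. No verdict was reported. The largest wrist force I read was about 14.5 N along the push plus 8 N upward. That is about 16.7 N in all, close to the 18 N plate limit, and readings came only at the end of each call.

- **Flat:** A light touch (2.4 N) on the plate's top near its rear edge found it about 22 mm above the bench, which is the height for lying flat on the deck.
- **Square and in place:** The rear edge measured straight to about 0.2 mm across the ramp. It lies 73 mm up from the foot, so the plate's centre is at about 116 mm.
- **Centred:** The plate looked centred between the rails in the last wrist view.
- **Neighbours:** The pushing path stayed clear of the rack, dish and trough. I saw no sign of them moving but did not re-measure them.
- **What disagreed:** The wrist pictures alone could not say clearly whether the rear edge was down. One reading suggested it sat 2–4 mm high, or 2–3 mm beyond the lip. The touch check settled it as down. The 2–3 mm offset from the lip is within calibration error and stays unexplained.
- **What failed:** My last picture could not be viewed because the 12-picture limit was reached, so that final check was by numbers only.

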